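Complete the comparator block and hold the reading lens over its cell

TASK

Fill each empty pocket of the comparator block with a vial from the spare rack, seated fully down and upright, leaving the vials already in the block and the surplus spare where they are. Then take the reading lens by its handle and hold it level over the middle of the block's reading cell, the lens at the height of the collar on the gauge post, and finish while still holding it there, steady in the gripper and touching nothing else. Leave everything else on the bench undisturbed.

Things in the scene. Friction and masses are not known exactly. Their poses are not given: they have to be found in the camera images.
- block: comparator block, fixed: a dark base plate 130 x 300 x 10 mm; origin at the centre of its underside on the bench, z up, y along its length. In its middle stands the reading cell, a short wide glass jar 44 mm across with a white lid 47 mm across, top 50 mm above the bench. At local x = +56 mm, y = 0 stands the gauge post, 8 mm across, top 150 mm above the bench. The four pockets stand in line on the plate at local y = -120, -62, +62 and +120 mm, x = 0
- cell_top (a point): centre of the top face of the reading cell's lid, 50 mm above the bench: the point to be viewed
- collar: brass collar on the gauge post, 22 mm across and 6 mm high; its origin is its centre, whose height marks the focal height (105 to 140 mm above the bench, different each time)
- pocket0: one of the block's four alike pockets (any of the four places): aluminium square 46 x 46 mm, 25 mm high, fixed on the base plate, with a round hole 28 mm (its mouth chamfered 3 mm) across right through to the plate; origin at the centre of its underside (10 mm above the bench), where a seated vial's underside rests; z up, axes as the block's. Two of the four hold a vial at the start, two are empty
- pocket1: one of the block's four alike pockets (any of the four places): aluminium square 46 x 46 mm, 25 mm high, fixed on the base plate, with a round hole 28 mm (its mouth chamfered 3 mm) across right through to the plate; origin at the centre of its underside (10 mm above the bench), where a seated vial's underside rests; z up, axes as the block's. Two of the four hold a vial at the start, two are empty
- pocket2: one of the block's four alike pockets (any of the four places): aluminium square 46 x 46 mm, 25 mm high, fixed on the base plate, with a round hole 28 mm (its mouth chamfered 3 mm) across right through to the plate; origin at the centre of its underside (10 mm above the bench), where a seated vial's underside rests; z up, axes as the block's. Two of the four hold a vial at the start, two are empty
- pocket3: one of the block's four alike pockets (any of the four places): aluminium square 46 x 46 mm, 25 mm high, fixed on the base plate, with a round hole 28 mm (its mouth chamfered 3 mm) across right through to the plate; origin at the centre of its underside (10 mm above the bench), where a seated vial's underside rests; z up, axes as the block's. Two of the four hold a vial at the start, two are empty
- vial_a: capped round glass vial, 22 mm across and 70 mm tall, about 30 g; origin at the centre of its underside, z up along it. Stands in one of the block's pockets; to be left there
- vial_b: capped round glass vial, 22 mm across and 70 mm tall, about 30 g; origin at the centre of its underside, z up along it. Stands in one of the block's pockets; to be left there
- rack: spare rack, fixed: white block 190 x 62 mm, 35 mm high; origin at the centre of its underside on the bench; three holes 28 mm across in line along its x at -58, 0 and +58 mm, their floor 10 mm above the bench, each holding a spare vial at the start
- spare0: capped round glass vial, 22 mm across and 70 mm tall, about 30 g; origin at the centre of its underside, z up along it. A spare, standing in the spare rack with its top 80 mm above the bench
- spare1: capped round glass vial, 22 mm across and 70 mm tall, about 30 g; origin at the centre of its underside, z up along it. A spare, standing in the spare rack with its top 80 mm above the bench
- spare2: capped round glass vial, 22 mm across and 70 mm tall, about 30 g; origin at the centre of its underside, z up along it. A spare, standing in the spare rack with its top 80 mm above the bench
- rest: grey fixed rest of the reading lens: base 105 x 60 mm, 6 mm thick, and two notched supports 16 mm thick, 30 mm wide and 48 mm high over the notch cheeks, at local x = -38 and +38 mm, which carry the lens handle with its underside 40 mm above the bench; 60 mm free between the supports for the fingers; origin at the centre of its underside
- loupe: reading lens, about 120 g: round glass in a dark rim 72 mm across and 10 mm high, with a straight black handle along its local -x (14 mm wide, 16 mm high, from x = -34 to -152 mm) ending in a 20 mm steel butt (to x = -167 mm). Origin at the centre of the lens, half way up rim and handle; z is the lens axis, up. Starts lying level in its rest, lens pointing away from the robot, its centre 48 mm above the bench
- loupe_grip (a point): balance point of the reading lens, on the handle's centre line 85 mm from the lens centre, midway between the rest's supports: the place to grip it, across the 14 mm width; axes as the loupe's
- beaker: bystander: glass beaker 68 mm across, 85 mm tall; origin at its underside
- jar: bystander: amber jar 68 mm across, 85 mm tall; origin at its underside
- reagent: bystander: white bottle 60 mm across, 150 mm tall; origin at its underside
- timer: bystander: flat white timer 55 x 75 x 18 mm; origin at its underside
- spatula: bystander: steel spatula 160 mm long lying flat; origin at its underside
- carton: bystander: cardboard carton 80 x 120 x 90 mm; origin at its underside
- tin: bystander: small aluminium tin 52 mm across, 70 mm tall; origin at its underside

How it is judged (in metres and radians):
On the way, in this order (a step that is already met when the one before it is completed fails the run):
1. every pocket of the block holds a vial, seated and upright, and the spares are let go (horizontal distance between vial_a and pocket0 below 0.006 m and z of vial_a in the frame of pocket0 below 0.004 m and angle between each of vial_a, vial_b's own z axis and vertical below 0.12 rad and horizontal distance between vial_b and pocket1 below 0.006 m and z of vial_b in the frame of pocket1 below 0.004 m and ((horizontal distance between spare0 and pocket2 below 0.006 m and z of spare0 in the frame of pocket2 below 0.004 m and angle between spare0's own z axis and vertical below 0.12 rad) or (horizontal distance between spare1 and pocket2 below 0.006 m and z of spare1 in the frame of pocket2 below 0.004 m and angle between spare1's own z axis and vertical below 0.12 rad) or (horizontal distance between spare2 and pocket2 below 0.006 m and z of spare2 in the frame of pocket2 below 0.004 m and angle between spare2's own z axis and vertical below 0.12 rad)) and ((horizontal distance between spare0 and pocket3 below 0.006 m and z of spare0 in the frame of pocket3 below 0.004 m and angle between spare0's own z axis and vertical below 0.12 rad) or (horizontal distance between spare1 and pocket3 below 0.006 m and z of spare1 in the frame of pocket3 below 0.004 m and angle between spare1's own z axis and vertical below 0.12 rad) or (horizontal distance between spare2 and pocket3 below 0.006 m and z of spare2 in the frame of pocket3 below 0.004 m and angle between spare2's own z axis and vertical below 0.12 rad)) and contact force between the fingers and spare0 below 0.05 N and contact force between the fingers and spare1 below 0.05 N and contact force between the fingers and spare2 below 0.05 N and distance of any of spare0, spare1, spare2 from where it was at the start of the episode below 0.01 m), for 0.2 s.
2. the reading lens is lifted out of its rest in the gripper (distance of loupe from where it was at the start of the episode above 0.04 m and contact force between the fingers and loupe above 1 N), for 0.2 s.
At the end, for the whole second after the job is handed in: all four pockets hold an upright, fully seated vial (4 mm), one spare is still in the rack, bystanders within 30 mm; the gripper alone holds the lens still, its centre within 10 mm of the cell's axis and 6 mm of the collar's height, level within 0.1 rad (all of step 1 and horizontal distance between loupe and cell_top below 0.01 m and z of loupe in the frame of collar between -0.006 and 0.006 m and angle between loupe's own z axis and vertical below 0.1 rad and linear speed of loupe below 0.02 m/s and angular speed of loupe below 0.1 rad/s and contact force between the fingers and loupe above 1 N and contact force between loupe and block below 0.05 N and contact force between loupe and collar below 0.05 N and contact force between loupe and rest below 0.05 N and contact force between loupe and pocket0 below 0.05 N and contact force between loupe and pocket1 below 0.05 N and contact force between loupe and pocket2 below 0.05 N and contact force between loupe and pocket3 below 0.05 N and contact force between loupe and vial_a below 0.05 N and contact force between loupe and vial_b below 0.05 N and contact force between loupe and spare0 below 0.05 N and contact force between loupe and spare1 below 0.05 N and contact force between loupe and spare2 below 0.05 N and distance of each of beaker, jar, reagent, timer, spatula, carton, tin from where it was at the start of the episode below 0.03 m); the arm keeps its last pose, push and grip.
It fails at once if a vial that was already in the block is pulled out or pushed (distance of any of vial_a, vial_b from where it was at the start of the episode above 0.012 m).
It fails at once if a bystander is disturbed (distance of any of beaker, jar, reagent, timer, spatula, carton, tin from where it was at the start of the episode above 0.03 m).
It also fails if it takes over 72 s, if anything falls off the work surface, if the arm or the gripper's body presses on something with over 40 N, if the wrist force passes 120 N, or if a joint passes its speed limit or range.

ROBOT

A 6-joint arm with a two-finger parallel gripper is mounted at the origin on the work surface. World frame = base frame: x ahead of the robot, y to its left, z up, the work surface at z = 0. Lengths are in mm, angles in rad, forces in N, time in s.
With the tool pointing down it reaches from about 275 to 1000 mm from the base axis. Payload 8.4 kg.
Tool frame: the origin (TCP) lies at the very end of the fingers, on their centre line; the grasp point (between the pads) lies 19 mm behind it; z points along the fingers, x is the direction in which the jaws open and shut, and the axes are right-handed (so a half turn about z gives the same grasp; the last joint's range is limited). The gripper opens to 85 mm and grips with 20 to 120 N. Pads are 22 mm wide; open, the fingers measure 114 mm over their backs; the gripper's body (76 mm by 85 mm) begins 54 mm behind the grasp point. The pads swing forward as they close: fully open they stand 13 mm farther back than shut.
Start: joints at [1.343, 0.353, 1.633, -0, 1.155, -0.002], TCP at [139.927, 609.137, 231.281] pointing down, gripper open.
Joint ranges: [-2.63, 2.63], [-0.92, 2.1], [0.06, 2.66], [-1.3, 4.44], [0, 2.69], [-3.02, 3.02]. Speed limits (rad/s): [2.22, 2.22, 2.79, 3.14, 3.14, 3.14].

INTERFACE

Orientations are given as [roll, pitch, yaw] about the fixed x, y, z axes, in that order (R = Rz(yaw) Ry(pitch) Rx(roll)).
In Python, from rig import sense, grab_frame, calibration, sign_off gives the robot as it stands.
- The arm moves only by the tool servo_tool, never from a script. Its argument "series" is one flat list of numbers, 4 for each row, row after row: the shift along the world's x, y, z in m, then the turn about the world's z in degrees. In form: [x, y, z, yaw, x, y, z, yaw, ...]. A call has 1 to 8 rows; each row shifts and turns the commanded pose from where the row before left it; what a row does not reach is not made up. A row lasts 1/12 s, in which the tool goes at most 41.7 mm and 7.16 degrees, less where a joint would pass 70% of its speed; a pose out of reach is approached as far as the arm can. A call is refused whole if a number of a shift passes 0.0417 or a number of a turn 7.16, either way. A call with a gripper value outside its range is refused whole. "gripper" is the finger opening in m, from 0 to 0.0854, set as the call begins (left out, the last holds). The fingers move at their own pace and stop on an object; "newtons" is the grip in N (left out, the last holds). Time passes only in rows, so rows that do not move let the fingers close. It gives the time, the measured TCP pose, the force and the opening at its end, in the units of the state.
- sense(): the state, without advancing time (a new reading comes with each control period).
- grab_frame(name): name is "side" or "top" or "wrist"; returns the picture (384x512x3 uint8, blue, green, red); there is no depth.
- calibration(name): a dict with "fx", "fy", "cx", "cy" (pixels), "rvec" (rotation vector, rad) and "tvec" (3), from world to camera coordinates, as OpenCV has them. Camera axes: x right, y down, z forward; pixel columns grow to the right and rows downward; lengths in mm; the calibration is good to about 2 mm. A picture is of the moment at which its call begins: read the wrist's pose just before it. calibration takes no time and is no camera call; for the wrist camera it gives the pose at the moment of the call.
- sign_off(): hands the job in, once; it reports no verdict.
The state is a dict: "clock": time; "qpos": joint angles; "qvel": joint speeds; "joint_efforts": joint torques, N m; "eef_pos": TCP position; "tcp_rot": TCP orientation; "contact_force": force on the tool from outside, world axes, zero at the start; "wrist_torque": the same for the moment, N m; "opening": opening from 0.0 (shut) to 1.0 (fully open).
Only numpy, scipy, OpenCV 4.12 (cv2) and the standard library are available. Lean on these libraries where they do the work, as an engineer would, in place of code of your own. Each camera call takes 0.05 s, during which the arm holds its last target. There are 200 camera calls.

## Working session

There is one attempt and no reset: what is moved stays moved. The work goes in short steps, Python scripts to look and compute and a tool call to move; the robot and the scene stay as the last step left them, time stands still between calls to the robot, and variables do not carry over. Pictures are saved under pics/ and viewed, about 8 in all and at most 12, crops included, and the job is handed in when it is done.

Besides the shell and the picture viewer there is one more tool, called after "Emit:" as name(argument=value, ...), one argument or row to a line, values as JSON. servo_tool: Moves the arm, as the interface text tells. Its arguments: {"type":"object","properties":{"series":{"type":"array"},"gripper":{"type":"number"},"newtons":{"type":"number"}},"required":["series"]}

```bash
mkdir -p pics
cat > h.py <<'E'
import numpy as np, cv2
from rig import sense, grab_frame, calibration, sign_off
def cal(n):
    c=calibration(n); K=np.array([[c['fx'],0,c['cx']],[0,c['fy'],c['cy']],[0,0,1.]])
    return K,np.array(c['rvec'],float).reshape(3),np.array(c['tvec'],float).reshape(3)
def ray(n,u,v,z,c=None):
    K,r,t=c or cal(n); R=cv2.Rodrigues(r)[0]; o=-R.T@t
    d=R.T@np.linalg.inv(K)@np.array([u,v,1.]); return o+d*(z-o[2])/d[2]
def proj(n,P,c=None):
    K,r,t=c or cal(n); return cv2.projectPoints(np.array(P,float).reshape(-1,3),r,t,K,None)[0].reshape(-1,2)
E
python3 - <<'E'
from h import *
print(sense())
for n in('top','side','wrist'):
    K,r,t=cal(n);R=cv2.Rodrigues(r)[0];print(n,(-R.T@t).round(),K[0,0],R[2].round(2))
a=grab_frame('top');b=grab_frame('side')
cv2.imwrite('pics/top.png',cv2.resize(a,(800,600),interpolation=cv2.INTER_CUBIC));cv2.imwrite('pics/side.png',cv2.resize(b,(800,600),interpolation=cv2.INTER_CUBIC))
cv2.imwrite('pics/topraw.png',a)
E
```

```text
{'clock': 0.0, 'qpos': array([ 1.34258420e+00,  3.53640794e-01,  1.63412501e+00, -1.78623815e-05,
        1.15518712e+00, -2.38366116e-03]), 'qvel': array([-0.00014213,  0.00139535,  0.00078766, -0.00117762,  0.00089091,
        0.0014323 ]), 'joint_efforts': array([ 2.10513746e-03, -6.05243683e+01, -3.42061722e+01,  1.42768804e-04,
        9.42763902e-03, -1.89145629e-05]), 'eef_pos': array([139.83627442, 608.67781348, 230.57017028]), 'tcp_rot': array([3.14157956e+00, 1.36030875e-03, 1.34497507e+00]), 'contact_force': array([0.39202781, 0.81225124, 0.32423142]), 'wrist_torque': array([0.00865842, 0.03530158, 0.03430456]), 'opening': 0.99796184266999}
top [ 404.  -60. 1451.] 416.6688565087092 [ 0.11 -0.   -0.99]
side [ 483.  782. 1149.] 447.31222640661025 [ 0.05 -0.63 -0.77]
wrist [ 68. 627. 373.] 339.7710077181275 [ 0.29 -0.07 -0.96]
```

View pics/top.png

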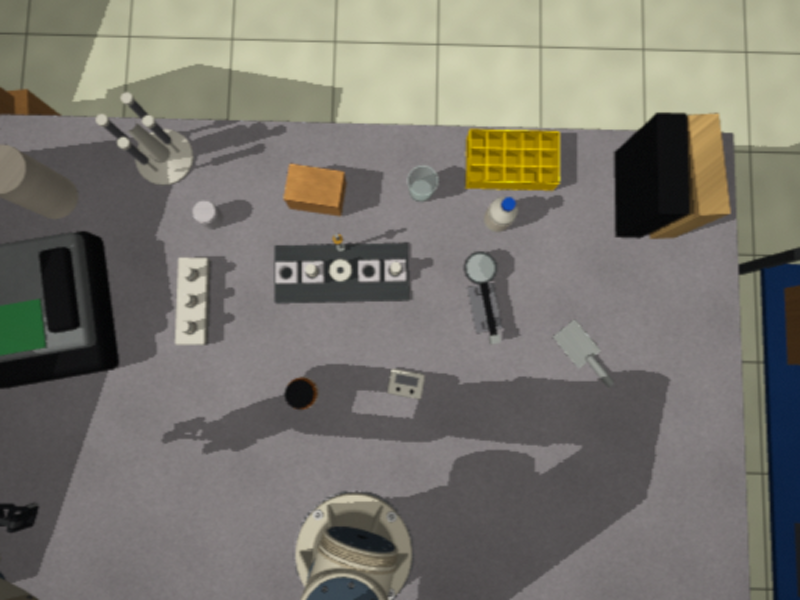

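View pics/side.png

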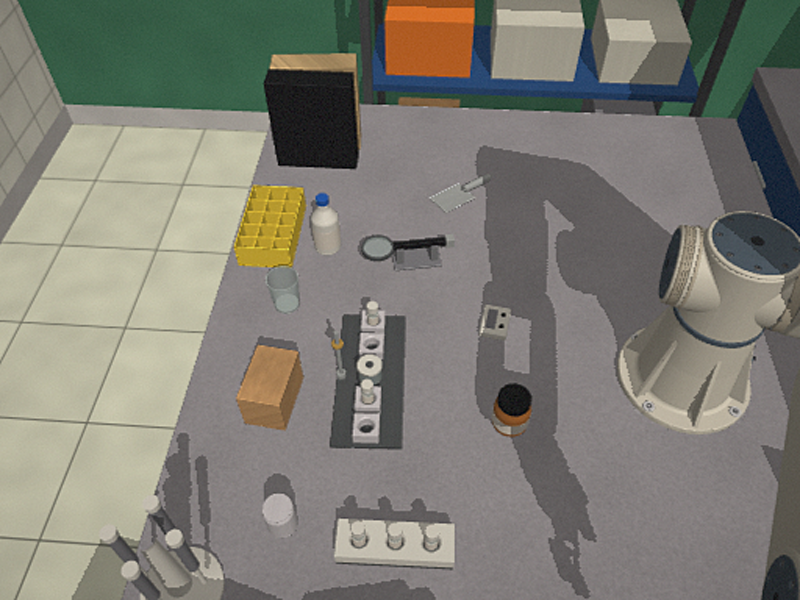

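The top view (800 px scale) shows the block at (340,270), with its empty pockets at (287,272) and (369,270). The rack vials are at about (191,274/300/327), and the lens is at (481,266) with its butt at (495,338). The side view agrees and shows the collar at about (338,344).

Run:
```python
from h import *
s=1/1.5625
for nm,u,v,z in [('lid',340,270,50),('p287',287,272,35),('v312',312,270,80),('p369',369,270,35),('v396',396,268,80),('r1',195,273,80),('r2',195,299,80),('r3',195,326,80),('rackTL',180,258,35),('rackTR',209,259,35),('rackBL',176,344,35),('rackBR',205,344,35),('lens',481,267,48),('butt',495,338,48),('blkTL',275,247,10),('blkTR',409,243,10),('blkBL',276,302,10),('blkBR',410,299,10),('collar',338,240,120)]:
    print(nm,ray('top',u*s,v*s,z).round(0))
for nm,u,v,z in [('lid',369,364,50),('r1',360,530,80),('r2',396,531,80),('r3',432,532,80),('lens',378,247,48)]:
    print('side',nm,ray('side',u*s,v*s,z).round(0))
print(proj('top',[140,609,230])/s)
```

```text
lid [603.  44.  50.]
p287 [597. 161.  35.]
v312 [597. 101.  80.]
p369 [606. -19.  35.]
v396 [606. -78.  80.]
r1 [584. 349.  80.]
r2 [529. 346.  80.]
r3 [472. 342.  80.]
rackTL [623. 397.  35.]
rackTR [622. 333.  35.]
rackBL [434. 394.  35.]
rackBR [436. 332.  35.]
lens [ 617. -263.   48.]
butt [ 464. -295.   48.]
blkTL [657. 194.  10.]
blkTR [ 673. -106.   10.]
blkBL [533. 186.  10.]
blkBR [ 547. -111.   10.]
collar [655.  45. 120.]
side lid [602.  45.  50.]
side r1 [582. 375.  80.]
side r2 [526. 373.  80.]
side r3 [470. 370.  80.]
side lens [ 614. -262.   48.]
[[ 13.87400341 500.05029205]]
```

Emit:
servo_tool(
  series=[0.032, -0.0205, 0, 6.9, 0.032, -0.0205, 0, 6.9, 0.032, -0.0205, 0, 0, 0.032, -0.0205, 0, 0, 0.032, -0.0205, 0, 0, 0.032, -0.0205, 0, 0, 0.032, -0.0205, 0, 0, 0.032, -0.0205, 0, 0],
  gripper=0.06,
)

```text
clock: 0.77
eef_pos: [397.1, 443.7, 231.1]
tcp_rot: [-3.141, 0.0, 1.586]
contact_force: [-0.6, 0.2, -0.6]
opening: 0.704
```

Emit:
servo_tool(
  series=[0.032, -0.0205, 0, 0, 0.032, -0.0205, 0, 0, 0.032, -0.0205, 0, 0, 0.032, -0.0205, 0, 0, 0, 0, 0, 0, 0, 0, 0, 0],
)

```text
clock: 1.27
eef_pos: [525.1, 361.7, 230.6]
tcp_rot: [-3.141, 0.0, 1.583]
contact_force: [0.1, 0.1, -0.1]
opening: 0.699
```

Run:
```python
from h import *
s=sense();print(s['clock'],s['eef_pos'],s['tcp_rot'],s['opening'])
c=cal('wrist');a=grab_frame('wrist')
np.savez('w1.npz',K=c[0],r=c[1],t=c[2]);cv2.imwrite('pics/w1.png',a)
cv2.imwrite('pics/w1b.png',cv2.resize(a,(800,600),interpolation=cv2.INTER_CUBIC))
print(proj('wrist',[[584,363,80],[528,363,80],[472,363,80],[528,363,41]],c)*1.5625)
```

```text
1.2667 [525.0686792  361.68453194 230.62849281] [-3.14079997e+00  4.61501851e-04  1.58257048e+00] 0.6993430892917818
[[388.33969637 364.19723148]
 [389.4190591  274.1361992 ]
 [390.62227712 173.74079641]
 [389.39506689 258.66779451]]
```

View pics/w1b.png

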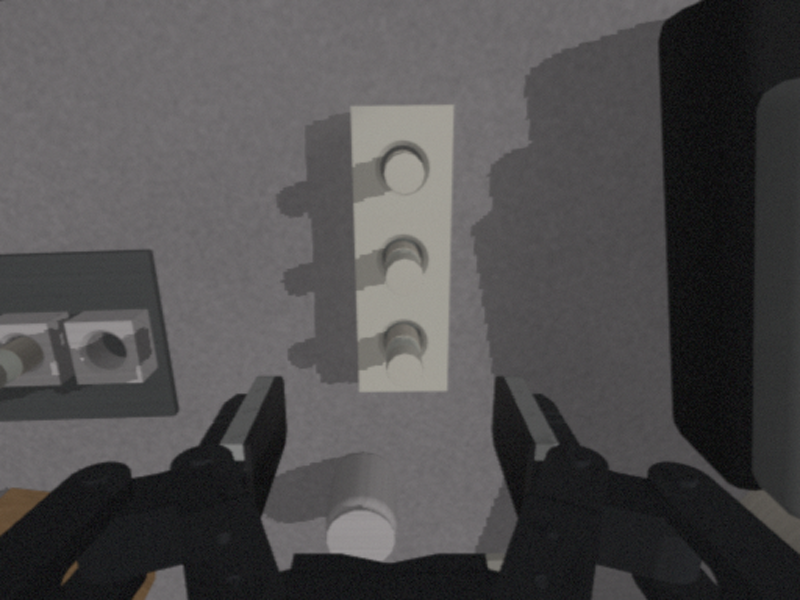

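Three spares show in the wrist view, caps at about (404,171), (404,272) and (404,363). The tin is at (360,535), well clear.

Run:
```python
from h import *
d=np.load('w1.npz');c=(d['K'],d['r'],d['t']);s=1.5625
for u,v,z in [(404,171,80),(404,272,80),(404,363,80),(350,106,35),(454,104,35),(359,391,35),(447,391,35),(361,535,70),(107,349,35)]: print(u,v,ray('w',u/s,v/s,z,c).round(1))
g=cv2.cvtColor(cv2.imread('pics/w1.png'),cv2.COLOR_BGR2GRAY)
h=cv2.HoughCircles(cv2.resize(g,None,fx=3,fy=3)[200:800,650:950],cv2.HOUGH_GRADIENT,1,60,param1=80,param2=15,minRadius=30,maxRadius=48)
for x,y,r in h[0]: print('c',ray('w',(x+650)/3,(y+200)/3,80,c).round(1),r)
```

```text
404 171 [470.5 370.2  80. ]
404 272 [526.6 371.3  80. ]
404 363 [583.1 372.4  80. ]
350 106 [435.7 338.3  35. ]
454 104 [433.9 400.7  35. ]
359 391 [625.2 342.7  35. ]
447 391 [624.5 404.8  35. ]
361 535 [717.8 345.5  70. ]
107 349 [595.3 169.4  35. ]
c [519.1 370.8  80. ] 47.4
c [569.8 372.7  80. ] 43.3
c [471.4 368.8  80. ] 42.7
c [590.5 373.1  80. ] 39.1
```

Emit:
servo_tool(
  series=[0.002, 0.0097, -0.027, 0, 0, 0, -0.03, 0, 0, 0, -0.03, 0, 0, 0, -0.03, 0, 0, 0, -0.03, 0, 0, 0, -0.025, 0, 0, 0, -0.015, 0, 0, 0, 0, 0],
)

```text
clock: 1.98
eef_pos: [522.2, 372.4, 40.6]
tcp_rot: [-3.136, 0.004, 1.588]
contact_force: [0.0, 0.3, 0.3]
opening: 0.703
```

Emit:
servo_tool(
  series=[0, 0, 0, 0, 0, 0, 0, 0, 0, 0, 0, 0, 0, 0, 0, 0, 0, 0, 0, 0, 0, 0, 0, 0],
  gripper=0.012,
  newtons=30,
)

```text
clock: 2.48
eef_pos: [526.6, 373.5, 45.8]
tcp_rot: [3.14, -0.001, 1.586]
contact_force: [-1.0, 0.2, 7.5]
opening: 0.243
```

Emit:
servo_tool(
  series=[0, 0, 0.025, 0, 0, 0, 0.03, 0, 0, 0, 0.03, 0, 0, 0, 0.03, 0, 0.01, -0.033, 0.01, 0, 0.01, -0.035, 0.01, 0, 0.01, -0.035, 0.01, 0, 0.01, -0.035, 0.01, 0],
)

```text
clock: 3.15
eef_pos: [566.2, 233.5, 200.5]
tcp_rot: [3.14, -0.0, 1.587]
contact_force: [0.6, -0.3, -1.1]
opening: 0.244
```

Emit:
servo_tool(
  series=[0.01, -0.035, 0.01, 0, 0.01, -0.035, 0.01, 0, 0.01, -0.035, 0.01, 0, 0.01, -0.035, 0.01, 0, 0.01, -0.035, 0, 0, 0, 0, 0, 0, 0, 0, 0, 0],
)

```text
clock: 3.73
eef_pos: [616.3, 58.0, 239.8]
tcp_rot: [3.141, -0.0, 1.582]
contact_force: [0.1, 1.3, -0.3]
opening: 0.249
```

Run:
```python
from h import *
s=sense();print(s['clock'],s['eef_pos'],s['tcp_rot'],s['opening'])
c=cal('wrist');a=grab_frame('wrist')
np.savez('w2.npz',K=c[0],r=c[1],t=c[2]);cv2.imwrite('pics/w2.png',a)
cv2.imwrite('pics/w2b.png',cv2.resize(a,(800,600),interpolation=cv2.INTER_CUBIC))
```

```text
3.7333 [616.28858198  58.01220337 239.77857081] [ 3.14077048e+00 -1.53628105e-04  1.58239040e+00] 0.2489126257973762
```

View pics/w2b.png

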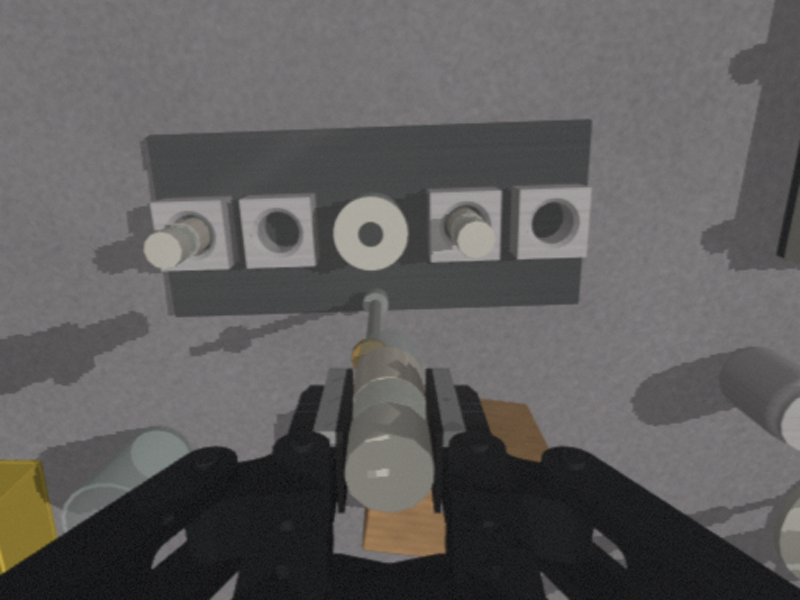

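The wrist view shows the lid at (371,232), the empty pockets' top faces centred near (279,231) and (552,222), and the collar at (368,350). The vial is held straight in the jaws.

Run:
```python
from h import *
from scipy.optimize import least_squares
d=np.load('w2.npz');c=(d['K'],d['r'],d['t']);s=1.5625
R=cv2.Rodrigues(c[1])[0]
L=[];I=[]
def a(x,y,z,u,v): L.append((x,y,z)); I.append((u/s,v/s))
a(0,0,50,371,232)
for y0,q in [(-62,[(241,197),(314,194),(244,268),(317,265)]),(120,[(512,187),(590,186),(517,259),(588,257)])]:
    for (dx,dy),p in zip([(-23,-23),(-23,23),(23,-23),(23,23)],q): a(dx,y0+dy,35,*p)
for xy,p in zip([(-65,-150),(-65,150),(65,150),(65,-150)],[(150,136),(590,120),(578,303),(176,316)]): a(*xy,10,*p)
L=np.array(L);I=np.array(I)
def W(p,Q): 
    cs,sn=np.cos(p[2]),np.sin(p[2]); return np.c_[p[0]+cs*Q[:,0]-sn*Q[:,1],p[1]+sn*Q[:,0]+cs*Q[:,1],Q[:,2]]
r=least_squares(lambda p:(proj('w',W(p,L),c)-I).ravel(),[603,44,.05],loss='soft_l1')
print(r.x,(proj('w',W(r.x,L),c)-I).round(1).tolist())
print(W(r.x,np.array([[0,-62,35],[0,120,35],[0,-120,80],[0,62,80],[56,0,120.]])).round(1))
for z in(105,115,120,125,130,140): print(z,(proj('w',W(r.x,np.array([[56,0,z]])),c)*s).round(1))
# collar in side view
for z in (105,110,115,120,125,130,135,140): print(z,(proj('side',W(r.x,np.array([[56,0,z]])))*s).round(1))
# held vial: TCP, grasp point and underside
e=np.array([616.3,58,239.8]);print(proj('w',[e,e+[0,0,19],e-[0,0,36]],c)*s)
cv2.imwrite('pics/sc.png',cv2.resize(cv2.imread('pics/topraw.png')[140:170,195:235],None,fx=8,fy=8))
x=grab_frame('side');u,v=(np.array([338,344])/s).astype(int);cv2.imwrite('pics/sidec.png',cv2.resize(x[v-25:v+30,u-30:u+30],None,fx=10,fy=10,interpolation=cv2.INTER_CUBIC));print(u-30,v-25)
```

```text
[6.03150098e+02 4.75493912e+01 4.41351841e-02] [[-0.1, 0.8], [-1.2, 0.7], [-2.6, 1.1], [1.9, -0.6], [-1.2, -0.1], [5.4, 1.1], [1.3, 0.2], [0.5, -0.4], [-0.9, -0.6], [-3.0, -1.4], [2.5, -1.2], [1.1, 0.6], [-0.8, 0.4]]
[[605.9 -14.4  35. ]
 [597.9 167.4  35. ]
 [608.4 -72.3  80. ]
 [600.4 109.5  80. ]
 [659.1  50.  120. ]]
105 [[372.  349.1]]
115 [[371.5 356.3]]
120 [[371.2 360.1]]
125 [[370.9 363.9]]
130 [[370.6 368. ]]
140 [[369.9 376.4]]
105 [[336.6 347.6]]
110 [[336.4 346. ]]
115 [[336.2 344.4]]
120 [[336.  342.8]]
125 [[335.8 341.2]]
130 [[335.6 339.5]]
135 [[335.3 337.9]]
140 [[335.1 336.3]]
[[385.36963366 393.24181643]
 [384.91787256 427.10414283]
 [385.9920637  346.5867829 ]]
186 195
```

View pics/sidec.png

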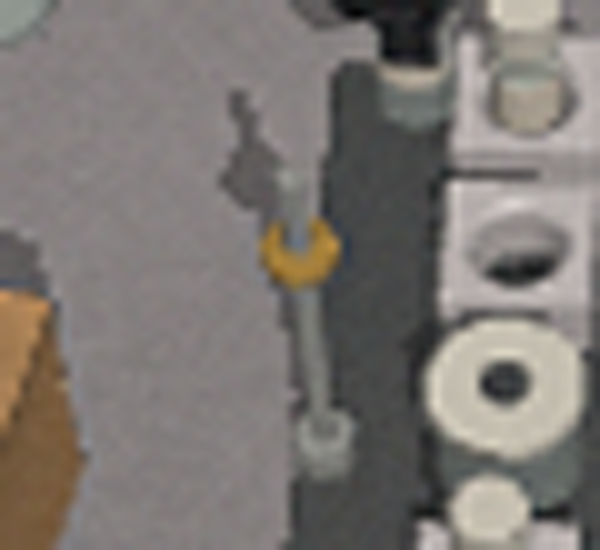

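```bash
cat > brass.py <<'E'
from h import *
def brass(a,c,name):
    hsv=cv2.cvtColor(a,cv2.COLOR_BGR2HSV)
    m=cv2.inRange(hsv,(14,130,90),(28,255,255))
    n,l,st,ce=cv2.connectedComponentsWithStats(m)
    p=proj(name,[660,49,115],c)[0]
    return [(ce[i].round(1).tolist(),st[i].tolist()) for i in range(1,n) if st[i,4]>4 and np.linalg.norm(ce[i]-p)<25],p
E
python3 - <<'E'
from brass import *
d=np.load('w2.npz');c=(d['K'],d['r'],d['t']);s=1.5625
for u,v,z in [(279,231,35),(554,221,35),(371,232,50)]: print(ray('w',u/s,v/s,z,c).round(1))
print(brass(cv2.imread('pics/w2.png'),c,'w'))
print(brass(cv2.imread('pics/topraw.png'),cal('top'),'top'))
print(brass(grab_frame('side'),cal('side'),'side'))
g=cv2.resize(cv2.cvtColor(cv2.imread('pics/w2.png'),cv2.COLOR_BGR2GRAY),None,fx=3,fy=3)
for u,v in [(279,231),(554,221)]:
    x,y=int(u/s*3),int(v/s*3);h=cv2.HoughCircles(g[y-80:y+80,x-80:x+80],cv2.HOUGH_GRADIENT,1,10,param1=60,param2=12,minRadius=32,maxRadius=60)
    if h is not None:
        for q in h[0][:3]: print(q,ray('w',(x-80+q[0])/3,(y-80+q[1])/3,35,c).round(1))
E
```

```text
[605.1 -13.6  35. ]
[596.5 167.2  35. ]
[602.4  47.6  50. ]
([], array([236.55302223, 228.9939743 ]))
([([215.9, 153.3], [213, 150, 6, 6, 18])], array([215.12275108, 152.48609745]))
([([215.8, 220.1], [212, 217, 8, 7, 27])], array([214.90063148, 220.11432382]))
[74.5 87.5 51.2] [607.6 -15.8  35. ]
[79.5 78.5 41.4] [604.4 -14.   35. ]
[98.5 65.5 46. ] [599.9  -7.2  35. ]
[83.5 81.5 46.3] [596.9 168.2  35. ]
[72.5 79.5 44.6] [596.3 164.4  35. ]
[66.5 66.5 58.3] [591.9 161.9  35. ]
```

Emit:
servo_tool(
  series=[-0.002, -0.012, 0, -6.78, -0.002, -0.012, 0, -6.78, -0.002, -0.012, 0, -6.78, -0.002, -0.012, 0, -6.78, -0.002, -0.012, 0, -6.78, -0.001, -0.0135, 0, -6.78, 0, 0, -0.015, -6.78, 0, 0, -0.015, -6.78],
)

```text
clock: 4.55
eef_pos: [605.4, -12.7, 209.8]
tcp_rot: [3.14, -0.002, 0.634]
contact_force: [0.6, -0.1, -0.3]
opening: 0.246
```

Emit:
servo_tool(
  series=[0, 0, -0.02, -6.78, 0, 0, -0.02, -6.78, 0, 0, -0.02, -6.78, 0, 0, -0.02, -6.78, 0, 0, 0, -6.78, 0, 0, 0, 0, 0, 0, 0, 0],
)

```text
clock: 5.13
eef_pos: [605.0, -12.4, 129.3]
tcp_rot: [-3.141, 0.0, 0.053]
contact_force: [0.8, 0.7, 0.3]
opening: 0.252
```

Emit:
servo_tool(
  series=[0, -0.003, -0.03, 0, 0, 0, 0, 0, 0, 0, 0, 0],
)

```text
clock: 5.38
eef_pos: [604.0, -16.2, 99.0]
tcp_rot: [-3.141, 0.002, 0.051]
contact_force: [0.3, -0.4, -0.1]
opening: 0.246
```

Run:
```python
from brass import *
s=sense();print(s['clock'],s['eef_pos'],s['tcp_rot'],s['opening'])
c=cal('wrist');a=grab_frame('wrist')
np.savez('w3.npz',K=c[0],r=c[1],t=c[2]);cv2.imwrite('pics/w3.png',a)
print(brass(a,c,'w'))
cv2.imwrite('pics/w3b.png',cv2.resize(a,(800,600),interpolation=cv2.INTER_CUBIC))
e=s['eef_pos'];print(proj('w',[e+[0,0,19],e-[0,0,36],[605.3,-15.5,35]],c)*1.5625)
```

```text
5.3833 [604.03711094 -16.19870548  99.00583781] [-3.14133404e+00  2.21668809e-03  5.05719720e-02] 0.24602254573549945
([([403.1, 116.2], [380, 94, 58, 58, 1399]), ([415.5, 140.3], [414, 139, 4, 4, 6]), ([411.0, 141.7], [410, 140, 4, 5, 7]), ([422.2, 143.6], [417, 141, 11, 7, 33]), ([411.7, 146.7], [409, 146, 6, 3, 11])], array([407.09092498, 123.93622329]))
[[385.32416727 433.10118112]
 [386.50441011 351.32543785]
 [390.01874005 323.26629151]]
```

View pics/w3b.png

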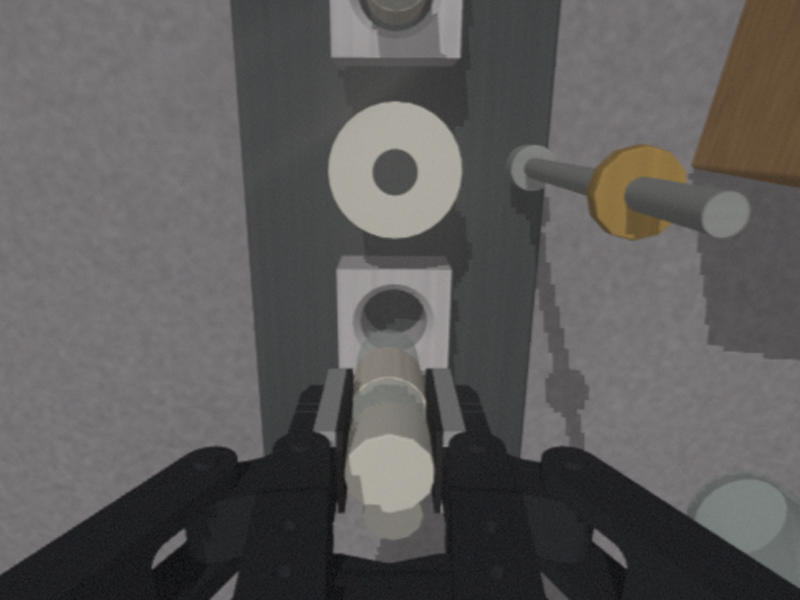

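The hole is at about (392,322) and the vial underside at (388,350), so the alignment is within about 1 mm. I'll nudge over and insert, and work out the collar height from the same frame.

Emit:
servo_tool(
  series=[0.0015, 0.0007, -0.012, 0, 0, 0, -0.012, 0, 0, 0, -0.01, 0, 0, 0, -0.01, 0, 0, 0, -0.006, 0, 0, 0, 0, 0],
)

```text
clock: 5.93
eef_pos: [605.2, -16.0, 47.3]
tcp_rot: [-3.141, 0.003, 0.048]
contact_force: [-0.8, -0.3, -1.5]
opening: 0.245
```

Run:
```python
from h import *
from scipy.optimize import least_squares
d=np.load('w3.npz');c=(d['K'],d['r'],d['t']);s=1.5625
print('post top',ray('w',725/s,214/s,150,c).round(1),'lid',ray('w',395/s,170/s,50,c).round(1))
# fit post xy, collar z using post top and collar bbox centre/extent
th=np.linspace(0,2*np.pi,60)
def bb(p):
    P=np.array([[p[0]+11*np.cos(t),p[1]+11*np.sin(t),p[2]+h] for h in(-3,3) for t in th]);q=proj('w',P,c);return np.r_[q.min(0),q.max(0)]
f=lambda p:np.r_[proj('w',[p[0],p[1],150],c)[0]-np.array([725,214])/s,bb(p)-np.array([379.5,93.5,437.5+.5,151.5+.5])]
r=least_squares(f,[659,49,115]);print(r.x,r.fun.round(2))
for K in('top','side'):
    u={'top':(215.9,153.3),'side':(215.8,220.1)}[K]
    print(K,[ (z,(proj(K,[r.x[0],r.x[1],z])[0]-u).round(1)) for z in (105,115,125)])
```

```text
post top [659.7  49.3 150. ] lid [603.9  47.3  50. ]
[660.23660363  49.27371923 113.86949904] [ 1.8   0.28 -5.67 -1.61  2.96  1.7 ]
top [(105, array([-0.6, -0.3])), (115, array([-0.9, -0.9])), (125, array([-1.1, -1.5]))]
side [(105, array([-0.7,  2.1])), (115, array([-1. ,  0.1])), (125, array([-1.3, -2. ]))]
```

Emit:
servo_tool(
  series=[0, 0, -0.0015, 0, 0, 0, 0, 0],
)

```text
clock: 6.1
eef_pos: [606.5, -16.0, 47.7]
tcp_rot: [3.142, 0.0, 0.048]
contact_force: [0.1, -0.2, -0.7]
opening: 0.246
```

Emit:
servo_tool(
  series=[0, 0, 0, 0, 0, 0, 0, 0, 0, 0, 0, 0, 0, 0, 0, 0],
  gripper=0.04,
)

```text
clock: 6.43
eef_pos: [606.6, -16.0, 48.1]
tcp_rot: [3.142, -0.001, 0.048]
contact_force: [-0.6, 1.0, 0.4]
opening: 0.472
```

Emit:
servo_tool(
  series=[0, 0, 0.015, 0, 0, 0, 0.03, 0, 0, 0, 0.03, 0, 0, 0, 0.03, 0, 0, 0, 0.03, 0, 0, 0, 0.03, 0, 0, 0, 0, 0, 0, 0, 0, 0],
)

```text
clock: 7.1
eef_pos: [607.6, -16.0, 215.0]
tcp_rot: [3.141, -0.004, 0.048]
contact_force: [0.3, -0.7, -1.2]
opening: 0.47
```

Run:
```python
from h import *
from scipy.optimize import least_squares
d=np.load('w3.npz');c=(d['K'],d['r'],d['t']);s=1.5625
th=np.linspace(0,2*np.pi,60)
def bb(p):
    P=np.array([[p[0]+11*np.cos(t),p[1]+11*np.sin(t),p[2]+h] for h in(-3,3) for t in th]);q=proj('w',P,c);return np.r_[q.min(0),q.max(0)]
f=lambda p:np.r_[proj('w',[p[0],p[1],150],c)[0]-np.array([726,214])/s,bb(p)-np.array([587.5,145,689,240])/s]
r=least_squares(f,[659,49,115]);print(r.x,r.fun.round(2))
s_=sense();print(s_['clock'],s_['eef_pos'],s_['tcp_rot'])
c=cal('wrist');a=grab_frame('wrist');np.savez('w4.npz',K=c[0],r=c[1],t=c[2]);cv2.imwrite('pics/w4.png',a)
cv2.imwrite('pics/w4b.png',cv2.resize(a,(800,600),interpolation=cv2.INTER_CUBIC))
```

```text
[660.07918839  49.25879746 114.76812656] [ 0.57  0.3  -1.75 -0.84  0.9   0.59]
7.1 [607.61064699 -16.00518178 214.97641268] [ 3.14125593 -0.00425059  0.04755335]
```

View pics/w4b.png

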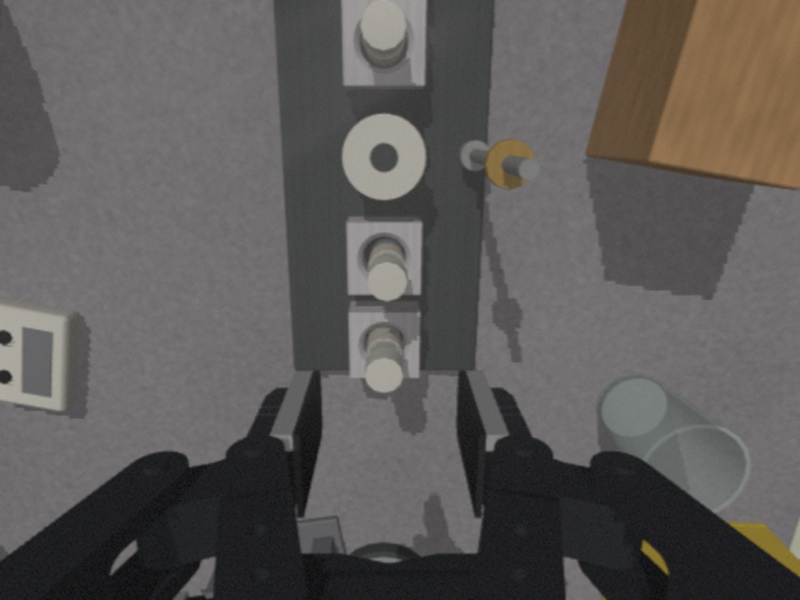

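The vial stands in the pocket beside its neighbour, with caps at (387,281) and (383,375). Next is the second spare.

Emit:
servo_tool(
  series=[-0.0019, 0.03, 0, 6.78, -0.0019, 0.03, 0, 6.78, -0.0019, 0.03, 0, 6.78, -0.0019, 0.03, 0, 6.78, -0.0019, 0.03, 0, 6.78, -0.0019, 0.03, 0, 6.78, -0.0019, 0.03, 0, 6.78, -0.0019, 0.03, 0, 6.78],
  gripper=0.06,
)

```text
clock: 7.82
eef_pos: [589.9, 225.1, 210.7]
tcp_rot: [-3.14, 0.003, 1.0]
contact_force: [1.0, -0.3, 0.5]
opening: 0.702
```

Emit:
servo_tool(
  series=[-0.0019, 0.03, 0, 6.78, -0.0019, 0.03, 0, 6.78, -0.0019, 0.03, 0, 6.78, -0.0019, 0.03, 0, 6.78, 0, 0.0285, 0, 6.78, 0, 0, 0, 0, 0, 0, 0, 0],
)

```text
clock: 8.4
eef_pos: [582.4, 373.3, 210.5]
tcp_rot: [-3.139, 0.002, 1.587]
contact_force: [0.6, 0.1, -0.4]
opening: 0.703
```

Run:
```python
from h import *
s=1.5625
d=np.load('w4.npz');c=(d['K'],d['r'],d['t'])
print([ray('w',u/s,v/s,80,c).round(1) for u,v in [(387,281),(383,375),(384,26)]],ray('w',384/s,156/s,50,c).round(1),ray('w',530/s,168/s,150,c))
s_=sense();print(s_['clock'],s_['eef_pos'],s_['tcp_rot'])
c=cal('wrist');a=grab_frame('wrist');np.savez('w5.npz',K=c[0],r=c[1],t=c[2]);cv2.imwrite('pics/w5.png',a)
p=proj('w',[584.5,372.5,80],c)[0];print(p)
x,y=map(int,p);o=cv2.resize(a[y-40:y+40,x-40:x+40],None,fx=5,fy=5,interpolation=cv2.INTER_CUBIC);cv2.circle(o,(200,200),3,(0,0,255),-1);cv2.imwrite('pics/w5c.png',o)
```

```text
[array([608.2, -17. ,  80. ]), array([608.5, -72.9,  80. ]), array([601., 108.,  80.])] [603.6  47.3  50. ] [659.62519998  49.621335   150.        ]
8.4 [582.4305872  373.33466467 210.4759148 ] [-3.13895942e+00  1.71480972e-03  1.58718313e+00]
[246.88632457 180.86295713]
```

View pics/w5c.png

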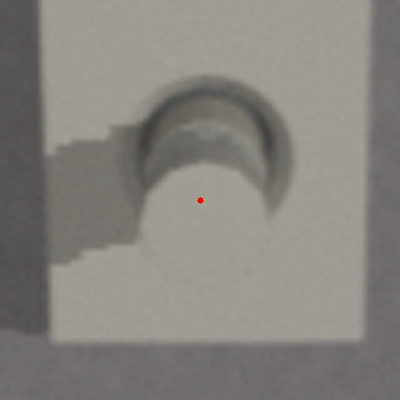

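The cap centre sits at (204,226) in the crop, about 4 mm further in +x than expected, which matches rack centre + 58. I'm aiming for x ≈ 588.

Emit:
servo_tool(
  series=[0.0055, 0, -0.027, 0, 0, 0, -0.03, 0, 0, 0, -0.03, 0, 0, 0, -0.03, 0, 0, 0, -0.028, 0, 0, 0, -0.015, 0, 0, 0, -0.005, 0, 0, 0, 0, 0],
)

```text
clock: 9.12
eef_pos: [588.6, 371.2, 46.5]
tcp_rot: [-3.139, 0.001, 1.584]
contact_force: [-0.1, 0.7, -0.7]
opening: 0.705
```

Emit:
servo_tool(
  series=[0, 0, 0, 0, 0, 0, 0, 0, 0, 0, 0, 0, 0, 0, 0, 0, 0, 0, 0, 0, 0, 0, 0, 0],
  gripper=0.012,
  newtons=30,
)

```text
clock: 9.62
eef_pos: [590.1, 373.1, 49.5]
tcp_rot: [3.139, -0.001, 1.586]
contact_force: [0.1, -0.6, 6.8]
opening: 0.243
```

Emit:
servo_tool(
  series=[0, 0, 0.02, 0, 0, 0, 0.025, 0, 0, 0, 0.025, 0, 0, -0.025, 0.01, -6.78, 0.001, -0.026, 0, -6.78, 0.001, -0.026, 0, -6.78, 0.001, -0.026, 0, -6.78, 0.001, -0.026, 0, -6.78],
)

```text
clock: 10.28
eef_pos: [593.1, 242.6, 128.4]
tcp_rot: [3.141, -0.001, 0.989]
contact_force: [0.7, -0.1, -0.9]
opening: 0.248
```

Emit:
servo_tool(
  series=[0.001, -0.026, 0, -6.78, 0.001, -0.026, 0, -6.78, 0.001, -0.026, 0, -6.78, 0, 0, 0, -6.78, 0, 0, 0, -6.78, 0, 0, 0, -6.78, 0, 0, 0, -6.78, 0, 0, 0, -6.78],
)

```text
clock: 10.95
eef_pos: [596.2, 165.5, 128.2]
tcp_rot: [-3.141, -0.0, 0.041]
contact_force: [-0.2, 0.5, -0.3]
opening: 0.247
```

Emit:
servo_tool(
  series=[0, 0, -0.015, 0, 0, 0, -0.015, 0, 0, 0, 0, 0, 0, 0, 0, 0],
)

```text
clock: 11.28
eef_pos: [595.6, 165.4, 97.6]
tcp_rot: [3.141, 0.001, 0.048]
contact_force: [0.2, -0.6, -0.3]
opening: 0.248
```

Run:
```python
from h import *
s=sense();print(s['clock'],s['eef_pos'],s['tcp_rot'],s['opening'])
c=cal('wrist');a=grab_frame('wrist')
np.savez('w6.npz',K=c[0],r=c[1],t=c[2]);cv2.imwrite('pics/w6.png',a)
cv2.imwrite('pics/w6b.png',cv2.resize(a,(800,600),interpolation=cv2.INTER_CUBIC)[150:600,150:650])
e=s['eef_pos'];print(proj('w',[e+[0,0,19],e-[0,0,39],[597.3,166,35]],c)*1.5625-150)
```

```text
11.2833 [595.56187096 165.44572737  97.56285468] [3.14124975e+00 1.40629828e-03 4.76976249e-02] 0.24759494893486633
[[235.46776631 283.08759007]
 [236.52257594 198.04476551]
 [241.08058685 174.74073179]]
```

View pics/w6b.png

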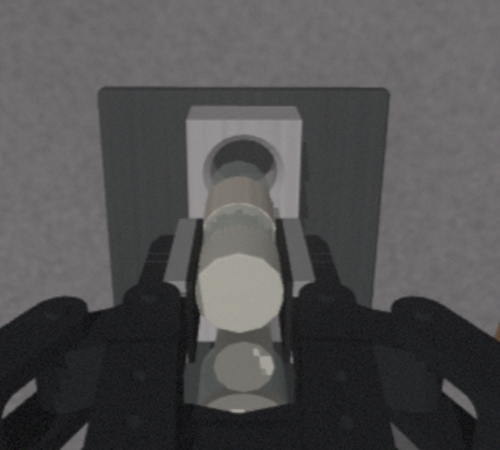

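Hole at (243,173) in the crop, vial underside at (238,198). That calls for about +1.7 mm in x and +0.5 mm in y, then insert.

Emit:
servo_tool(
  series=[0.0018, 0.0005, -0.012, 0, 0, 0, -0.01, 0, 0, 0, -0.01, 0, 0, 0, -0.01, 0, 0, 0, -0.004, 0, 0, 0, 0, 0, 0, 0, 0, 0],
)

```text
clock: 11.92
eef_pos: [597.2, 165.5, 50.9]
tcp_rot: [3.141, 0.002, 0.048]
contact_force: [0.2, -3.1, -1.3]
opening: 0.243
```

Emit:
servo_tool(
  series=[0, 0, -0.0012, 0, 0, 0, 0, 0],
)

```text
clock: 12.08
eef_pos: [597.8, 165.7, 50.6]
tcp_rot: [3.141, 0.0, 0.048]
contact_force: [-0.3, -5.0, -2.5]
opening: 0.245
```

Emit:
servo_tool(
  series=[0, 0, 0, 0, 0, 0, 0, 0, 0, 0, 0, 0, 0, 0, 0, 0],
  gripper=0.04,
)

```text
clock: 12.42
eef_pos: [598.2, 166.5, 50.9]
tcp_rot: [-3.141, -0.001, 0.048]
contact_force: [-0.3, -0.3, 0.4]
opening: 0.467
```

Emit:
servo_tool(
  series=[0, 0, 0.015, 0, 0, 0, 0.03, 0, 0, 0, 0.03, 0, 0, 0, 0.03, 0, 0, 0, 0.03, 0, 0, 0, 0.03, 0, 0, 0, 0, 0, 0, 0, 0, 0],
)

```text
clock: 13.08
eef_pos: [599.1, 166.6, 217.8]
tcp_rot: [-3.14, -0.004, 0.048]
contact_force: [0.0, -0.2, -1.0]
opening: 0.466
```

Run:
```python
from h import *
s=sense();c=cal('wrist');a=grab_frame('wrist')
np.savez('w7.npz',K=c[0],r=c[1],t=c[2]);cv2.imwrite('pics/w7.png',a)
x,y=map(int,proj('w',[597.5,166,60],c)[0]);print(x,y,[(proj('w',[597.5,166,z],c)[0]-[x-50,y-50])*5 for z in (80,85,35)])
cv2.imwrite('pics/w7c.png',cv2.resize(a[y-50:y+50,x-50:x+50],None,fx=5,fy=5,interpolation=cv2.INTER_CUBIC))
```

```text
245 172 [array([250.57390609, 283.29890636]), array([250.41022682, 291.11023141]), array([251.83599468, 223.06779662])]
```

View pics/w7c.png

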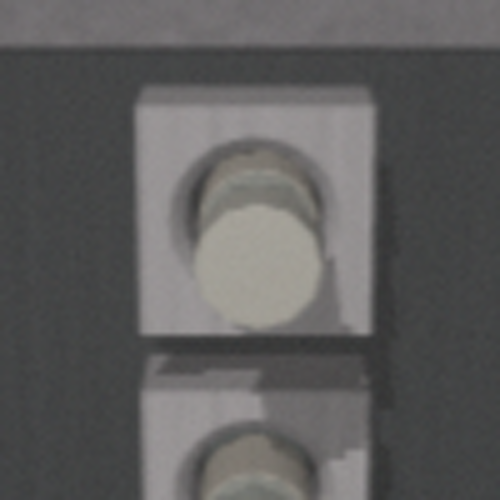

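Emit:
servo_tool(
  series=[-0.0047, -0.032, 0, -6.75, -0.0047, -0.032, 0, -6.75, -0.0047, -0.032, 0, -6.75, -0.0047, -0.032, 0, -6.75, -0.0047, -0.032, 0, -6.75, -0.0047, -0.032, 0, -6.75, -0.0047, -0.032, 0, -6.75, -0.0047, -0.032, 0, -6.75],
  gripper=0.05,
)

```text
clock: 13.8
eef_pos: [558.9, -91.2, 213.8]
tcp_rot: [3.14, 0.002, -0.901]
contact_force: [0.5, 0.9, -0.3]
opening: 0.586
```

Emit:
servo_tool(
  series=[-0.0047, -0.032, 0, -6.75, -0.0047, -0.032, 0, -6.75, -0.0047, -0.032, 0, -6.75, -0.0047, -0.032, 0, -6.75, -0.0047, -0.032, 0, 0, -0.0047, -0.031, 0, 0, 0, 0, 0, 0, 0, 0, 0, 0],
)

```text
clock: 14.47
eef_pos: [530.9, -281.8, 213.7]
tcp_rot: [3.14, 0.002, -1.369]
contact_force: [-0.4, 1.3, 1.0]
opening: 0.583
```

Run:
```python
from h import *
s=sense();print(s['clock'],s['eef_pos'],s['tcp_rot'],s['qpos'][5])
c=cal('wrist');a=grab_frame('wrist')
np.savez('w8.npz',K=c[0],r=c[1],t=c[2]);cv2.imwrite('pics/w8.png',a)
cv2.imwrite('pics/w8b.png',cv2.resize(a,(800,600),interpolation=cv2.INTER_CUBIC))
```

```text
14.4667 [ 530.94463984 -281.78263488  213.71326346] [ 3.13951456e+00  1.99803698e-03 -1.36888679e+00] 0.8782431478503567
```

View pics/w8b.png

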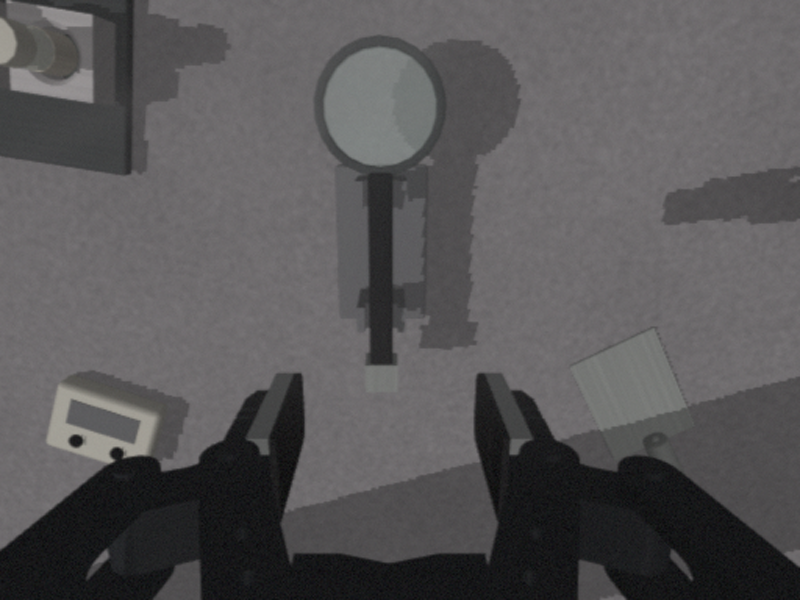

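The second vial is seated, with its cap at (257,266) in the crop. The hover view shows the lens rim centre at (380,104), the handle from (380,175) to (381,365), and the butt end at (382,391).

Run:
```python
from h import *
d=np.load('w8.npz');c=(d['K'],d['r'],d['t']);s=1.5625
l=ray('w',380/s,104/s,51,c);h1=ray('w',380/s,175/s,56,c);h2=ray('w',381/s,362/s,56,c);b=ray('w',382/s,391/s,56,c)
print(l,h1,h2,b,np.linalg.norm((l-b)[:2]),np.linalg.norm((l-h2)[:2]));v=(h1-h2)[:2];y=np.arctan2(v[1],v[0]);print('yaw',y)
v=(l-b)[:2];y2=np.arctan2(v[1],v[0]);print(y2,l[:2]-85*np.array([np.cos(y2),np.sin(y2)]), b[:2]+82*np.array([np.cos(y2),np.sin(y2)]))
```

```text
[ 618.56484116 -257.93711833   51.        ] [ 582.09895143 -265.28135859   56.        ] [ 471.80753166 -287.85844607   56.        ] [ 452.53023762 -292.34508956   56.        ] 169.56237218048494 149.77647928597315
yaw 0.2019144544079244
0.20434130128788128 [ 535.33327793 -275.18550615] [ 532.82421626 -275.70546837]
```

Emit:
servo_tool(
  series=[0.0036, 0.0073, -0.02, 0, 0, 0, -0.025, 0, 0, 0, -0.025, 0, 0, 0, -0.024, 0, 0, 0, 0, 0, 0, 0, 0, 0],
)

```text
clock: 15.02
eef_pos: [534.9, -271.8, 120.3]
tcp_rot: [3.139, 0.003, -1.365]
contact_force: [0.4, 0.3, 0.8]
opening: 0.588
```

Run:
```python
from h import *
s=sense();e=s['eef_pos'];print(s['clock'],e,s['tcp_rot'])
c=cal('wrist');a=grab_frame('wrist')
np.savez('w9.npz',K=c[0],r=c[1],t=c[2]);cv2.imwrite('pics/w9.png',a)
g=cv2.cvtColor(a,cv2.COLOR_BGR2GRAY)
t=np.array([np.cos(.203),np.sin(.203),0])
def runs(row,lo,hi,th):
    m=np.r_[0,(row[lo:hi]<th).astype(int),0];d=np.diff(m);return [(i+lo,j+lo-1) for i,j in zip(np.where(d==1)[0],np.where(d==-1)[0]) if j-i>3]
for k in (-50,-40,-30,-20,-10,0,10,20,30):
    P=np.r_[e[:2],56]+k*t; p=proj('w',P,c)[0]; v=int(round(p[1]))
    if v<384:
        R=runs(g[v],150,360,50); print(k,p.round(1),R,[ray('w',(i+j)/2,v,56,c)[:2].round(1) for i,j in R if 10<j-i<45])
print('tcp',proj('w',[e,e+[0,0,10]],c))
```

```text
15.0167 [ 534.91952269 -271.81331296  120.32585526] [ 3.13877384e+00  2.57000666e-03 -1.36479724e+00]
-50 [250.1 275.4] [(np.int64(150), np.int64(158)), (np.int64(174), np.int64(194)), (np.int64(246), np.int64(263)), (np.int64(304), np.int64(324)), (np.int64(339), np.int64(351))] [array([ 476.9, -237.1]), array([ 486.9, -284.8]), array([ 495.3, -325.1]), array([ 499.7, -346. ])]
-40 [250.1 262.5] [(np.int64(154), np.int64(164)), (np.int64(179), np.int64(193)), (np.int64(246), np.int64(264)), (np.int64(304), np.int64(319)), (np.int64(333), np.int64(343))] [array([ 487.1, -237. ]), array([ 496.8, -283.1]), array([ 504.7, -320.8])]
-30 [250.2 249.2] [(np.int64(184), np.int64(193)), (np.int64(245), np.int64(264)), (np.int64(305), np.int64(313))] [array([ 506.3, -280.7])]
-20 [250.2 235.7] [(np.int64(245), np.int64(265))] [array([ 515.8, -279. ])]
-10 [250.3 221.7] [(np.int64(246), np.int64(265))] [array([ 525.7, -277.2])]
0 [250.3 207.4] [(np.int64(246), np.int64(265))] [array([ 535.9, -275. ])]
10 [250.4 192.7] [(np.int64(246), np.int64(265))] [array([ 545.2, -273. ])]
20 [250.4 177.6] [(np.int64(246), np.int64(265))] [array([ 554.9, -271. ])]
30 [250.5 162.1] [(np.int64(246), np.int64(266))] [array([ 565.1, -269.1])]
tcp [[250.65032863 255.20898165]
 [250.72537857 266.16840063]]
```

Emit:
servo_tool(
  series=[0.0007, -0.0034, 0, 0, 0, 0, -0.02, 0, 0, 0, -0.02, 0, 0, 0, -0.02, 0, 0, 0, -0.015, 0, 0, 0, -0.01, 0, 0, 0, -0.006, 0, 0, 0, 0, 0],
)

```text
clock: 15.73
eef_pos: [536.5, -277.1, 30.4]
tcp_rot: [3.141, 0.0, -1.366]
contact_force: [-0.4, 0.1, -0.1]
opening: 0.589
```

Emit:
servo_tool(
  series=[0, 0, 0, 0, 0, 0, 0, 0, 0, 0, 0, 0, 0, 0, 0, 0, 0, 0, 0, 0, 0, 0, 0, 0],
  gripper=0.0,
  newtons=60,
)

```text
clock: 16.23
eef_pos: [537.2, -277.5, 31.8]
tcp_rot: [-3.14, -0.001, -1.366]
contact_force: [-0.9, -0.3, 6.9]
opening: 0.151
```

Emit:
servo_tool(
  series=[0, 0, 0.01, 0, 0, 0, 0.018, 0, 0, 0, 0.018, 0, 0, 0, 0.018, 0, 0, 0, 0.018, 0, 0, 0, 0.018, 0, 0, 0, 0, 0, 0, 0, 0, 0],
)

```text
clock: 16.9
eef_pos: [537.0, -277.4, 131.8]
tcp_rot: [-3.14, -0.002, -1.366]
contact_force: [-1.1, -0.9, -0.9]
opening: 0.151
```

Run:
```python
from h import *
s=sense();e=s['eef_pos'];print(s['clock'],e,s['tcp_rot'],s['opening'],s['contact_force'])
c=cal('wrist');a=grab_frame('wrist')
np.savez('w10.npz',K=c[0],r=c[1],t=c[2]);cv2.imwrite('pics/w10.png',a)
y=s['tcp_rot'][2]+np.pi/2;t=np.array([np.cos(y),np.sin(y),0])
th=np.linspace(0,2*np.pi,72)
# detect the handle/rim dark pixels; print predicted rim vs dark mask extents
g=cv2.cvtColor(a,cv2.COLOR_BGR2GRAY)
L=e+[0,0,16]+83*t;n=np.array([-t[1],t[0],0]);print('pred L',proj('w',L,c),[proj('w',L+36*d,c)[0].round(1) for d in(t,-t,n,-n)])
p=proj('w',L,c)[0];print(g[int(p[1]),::8].tolist());print(g[:300:6,int(p[0])].tolist())
```

```text
16.9 [ 536.97533439 -277.36224514  131.82094098] [-3.13971302e+00 -1.54220466e-03 -1.36621373e+00] 0.15132432569083595 [-1.11541704 -0.8940251  -0.85950869]
pred L [[251.25917994  64.13417081]] [array([251.4, -55.6]), array([251.1, 164.5]), array([148.6,  64.2]), array([353.8,  64.1])]
[95, 75, 73, 57, 49, 73, 83, 83, 83, 86, 117, 113, 111, 113, 117, 115, 113, 112, 102, 77, 98, 134, 135, 135, 136, 136, 138, 138, 137, 139, 139, 141, 143, 138, 141, 137, 140, 137, 141, 138, 140, 141, 105, 74, 67, 115, 117, 115, 116, 81, 84, 89, 83, 85, 87, 83, 85, 84, 84, 84, 85, 84, 111, 116]
[141, 141, 139, 141, 143, 141, 140, 139, 140, 141, 138, 140, 137, 139, 140, 138, 137, 139, 139, 137, 127, 132, 111, 130, 131, 129, 79, 71, 38, 43, 43, 38, 40, 39, 40, 34, 38, 37, 37, 34, 31, 30, 31, 30, 27, 24, 20, 25, 22, 23]
```

Emit:
servo_tool(
  series=[-0.008, 0.01, 0, -4.55, -0.0085, 0.02, 0, -4.55, 0, 0.028, 0, 0, 0, 0.03, 0, 0, 0, 0.03, 0, 0, 0, 0.03, 0, 0, 0, 0.03, 0, 0, 0, 0.03, 0, 0],
)

```text
clock: 17.62
eef_pos: [518.7, -67.6, 129.3]
tcp_rot: [3.139, 0.0, -1.525]
contact_force: [0.5, -0.2, -0.8]
opening: 0.15
```

Emit:
servo_tool(
  series=[0, 0.03, 0, 0, 0, 0.03, 0, 0, 0, 0.024, 0, 0, 0, 0.018, 0, 0, 0, 0.01, 0, 0, 0, 0, -0.01, 0, 0, 0, -0.01, 0, 0, 0, 0, 0],
)

```text
clock: 18.28
eef_pos: [518.1, 41.9, 107.8]
tcp_rot: [3.138, -0.0, -1.525]
contact_force: [-0.9, -1.1, -1.4]
opening: 0.151
```

Emit:
servo_tool(
  series=[0, 0, -0.007, 0, 0, 0, -0.003, 0, 0, 0, 0, 0, 0, 0, 0, 0, 0, 0, 0, 0],
)

```text
clock: 18.7
eef_pos: [520.1, 42.6, 100.7]
tcp_rot: [-3.141, 0.0, -1.526]
contact_force: [0.8, -0.3, -1.0]
opening: 0.152
```

Run:
```python
from h import *
s=sense();e=s['eef_pos'];print(s['clock'],e,s['tcp_rot'],s['opening'],s['contact_force'],s['wrist_torque'])
c=cal('wrist');a=grab_frame('wrist');b=grab_frame('side');t=grab_frame('top')
np.savez('w11.npz',K=c[0],r=c[1],t=c[2]);cv2.imwrite('pics/w11.png',a);cv2.imwrite('pics/side11.png',b);cv2.imwrite('pics/top11.png',t)
up=lambda i,w,h:cv2.resize(i,(w,h),interpolation=cv2.INTER_CUBIC)
p=proj('side',[603,46,115])[0].astype(int);q=proj('top',[603,46,115])[0].astype(int);print(p,q)
o=np.zeros((600,800,3),np.uint8);o[:300,:400]=up(a,400,300)
o[:300,400:]=up(b[p[1]-45:p[1]+45,p[0]-60:p[0]+60],400,300);o[300:,400:]=up(t[q[1]-45:q[1]+45,q[0]-60:q[0]+60],400,300)
o[300:,:400]=up(b[200:380,160:400],400,300)
cv2.imwrite('pics/fin.png',o)
```

```text
18.7 [520.12024633  42.63754133 100.74869647] [-3.14129568e+00  1.35454987e-05 -1.52553643e+00] 0.1522136124869908 [ 0.76071291 -0.29516652 -0.97653954] [-0.04291465 -0.00646048  0.01684106]
[234 220] [215 169]
```

View pics/fin.png

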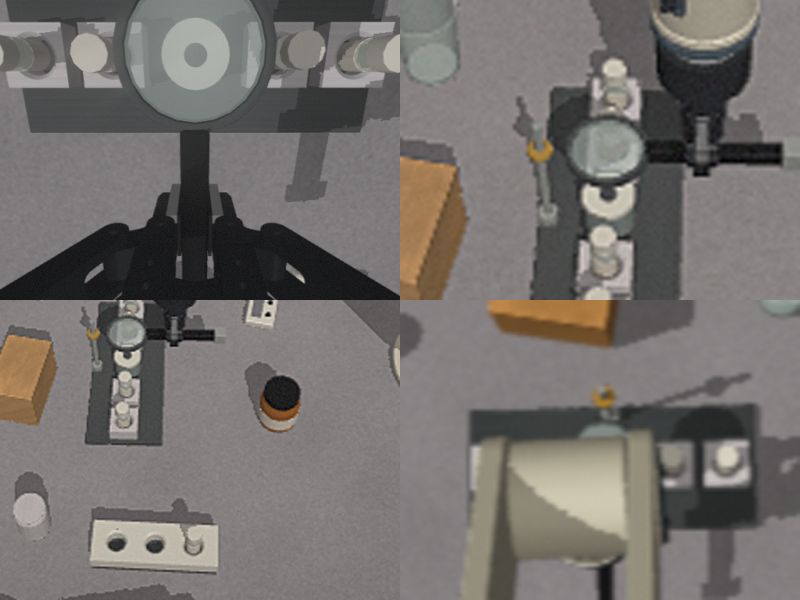

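The lens is centred over the lid: wrist panel rim centre (195,55), lid (195,55). It is clear of the collar, all four pockets are filled, and one spare is left in the rack. The lens is at about 117.5 mm and the collar at about 115 mm, so I'm lowering 2.5 mm and letting it settle.

Emit:
servo_tool(
  series=[0, 0, -0.0025, 0, 0, 0, 0, 0, 0, 0, 0, 0, 0, 0, 0, 0, 0, 0, 0, 0, 0, 0, 0, 0],
)

```text
clock: 19.35
eef_pos: [520.0, 43.0, 98.1]
tcp_rot: [-3.142, -0.0, -1.525]
contact_force: [-0.5, 0.1, -0.6]
opening: 0.153
```

Run:
```python
from h import *
from brass import brass
E=[]
for i in range(6):
    b=grab_frame('side');s=sense();E.append(np.r_[s['eef_pos'],s['tcp_rot'][2]])
print(s['clock'],np.mean(E,0),np.std(E,0),s['opening'],s['contact_force'])
print(brass(b,cal('side'),'side'))
m=np.mean(E,0);L=m[:3]+[83*np.cos(m[3]+np.pi/2),83*np.sin(m[3]+np.pi/2),16.2];print('lens',L)
# lens centre seen by side: ellipse of rim from saved crop reading
print(ray('side',235.5,219.7,117.5),proj('side',[[660,49.3,115],L]))
```

```text
19.65 [519.94494916  42.94740525  98.10198196  -1.52499522] [1.29299881e-02 1.20947026e-02 1.41690780e-02 3.28522720e-05] 0.15243384941277963 [ 0.65004513 -0.78088192 -0.93294994]
([([215.6, 220.2], [212, 217, 8, 7, 27])], array([214.90063148, 220.11432382]))
lens [602.85790811  46.74756819 114.30198196]
[601.42258081  45.29730339 117.5       ] [[214.88674047 220.20001306]
 [234.99165849 220.74539676]]
```

```bash
python3 -c "
from rig import sign_off
print(sign_off())"
```

```text
the job is handed in; nothing more can be done
None
```

The job is handed in at about 19.7 s: both empty pockets now hold a spare vial, and the gripper is holding the lens over the reading cell. Sign-off gives no verdict, so what follows is from my own measurements.

- **Vials:** Wrist views showed both placed vials standing seated. In the last picture all four pockets looked filled and one spare was left in the rack. One of the placed vials, in the end pocket nearest the rack, rests about 2.5 mm off the pocket centre, within the 6 mm allowed.
- **Lens position:** The lens centre came out at about (602.9, 46.7) mm and the cell axis at about (603.5, 46.7) mm, so they agree to within about 1 mm.
- **Lens height:** It is at about 114–115 mm, against a collar measured at about 115 ± 2 mm.
- **Hold:** The tool reads level and the arm was still over the last six readings. The fingers are stopped on the handle at a 60 N grip setting, with no outside contact force beyond noise.
- **Bystanders:** I didn't touch any that I know of, but I only saw some of them in the last pictures and did not measure them again.
- **Disagreements:** The fixed cameras and the wrist camera differed by 2–3 mm on the cell centre. I went with the wrist camera, checked against the gripper pads.

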